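# Fetch the orange-handled sensor case from the rack onto the rotary table

## Robot

A 6-joint arm with a two-finger parallel gripper is mounted at the origin on the work surface. World frame = base frame: x ahead of the robot, y to its left, z up, the work surface at z = 0. Lengths are in m, angles in rad, forces in N, time in s.
With the tool pointing down it reaches from about 0.275 to 0.75 m from the base axis. Payload 10.2 kg.
Tool frame: the origin (TCP) lies at the very end of the fingers, on their centre line; the grasp point (between the pads) lies 19 mm behind it; x points along the fingers, y is the direction in which the jaws open and shut, and the axes are right-handed (so a half turn about x gives the same grasp; the last joint's range is limited). The gripper opens to 85 mm and grips with 20 to 120 N. Pads are 22 mm wide; open, the fingers measure 114 mm over their backs; the gripper's body (76 mm by 85 mm) begins 54 mm behind the grasp point. The pads swing forward as they close: fully open they stand 13 mm farther back than shut.
Start: joints at [-1.397, 0.313, 1.498, -0, 1.331, -0.223], TCP at [0.203, -0.484, 0.231] pointing down, gripper open.
Joint ranges: [-2.94, 2.94], [-0.97, 2.17], [0.19, 2.56], [-1.23, 4.37], [0.02, 3.11], [-2.88, 2.88]. Speed limits (rad/s): [2.39, 2.39, 3.01, 3.14, 3.14, 3.14].

## Interface

Orientations are given as a rotation vector (axis times angle).
In Python, from bench import env, eyes, models gives the robot as it stands. The module is installed in compiled form; this text tells all that it offers.
- The arm moves only by the tool jog_arm, never from a script. Its argument "plan" is a list of rows, each an object with "delta_pos": the shift along the tool's x, y, z in m, a list of three; "turn": the turn about the tool's x in rad. In form: [{"delta_pos": [tx, ty, tz], "turn": turn}, ...]. A call has 1 to 12 rows; each row shifts and turns the commanded pose from where the row before left it, along the tool's axes as they then stand; what a row does not reach is not made up. A row lasts 1/10 s, in which the tool goes at most 50 mm and 8.59 degrees, less where a joint would pass 70% of its speed; a pose out of reach is approached as far as the arm can. A call with a gripper value outside its range is refused whole. "gripper" is the closure, from 0 (fully open) to 1 (shut), set as the call begins (left out, the last holds). The fingers move at their own pace and stop on an object; "squeeze" is the grip in N (left out, the last holds). Time passes only in rows, so rows that do not move let the fingers close. It gives the time, the measured TCP pose, the force and the opening at its end, in the units of the state.
- env.sense(): the state, without advancing time (a new reading comes with each control period).
- eyes.grab_frame(name): name is "scene" or "top" or "wrist"; returns the picture (420x560x3 uint8, red, green, blue); there is no depth.
- eyes.camera_info(name): a dict with "camera_matrix" (3x3 intrinsics, pixels), "R" (3x3) and "t" (3): a world point X has camera coordinates R X + t. Camera axes: x right, y down, z forward; pixel columns grow to the right and rows downward; lengths in m; the calibration is good to about 2 mm. A picture is of the moment at which its call begins: read the wrist's pose just before it. camera_info takes no time and is no camera call; for the wrist camera it gives the pose at the moment of the call.
- env.sign_off(): hands the job in, once; it reports no verdict.
Trained networks look in the newest picture that a camera, given by its name, has taken for a name from the list of things; names that differ only in an ending like _2 or _b are one class to them, and where a whole thing is asked for, a point or a joint stands for the part that bears it (a point fixed in the world has none). Each returns a list of dicts, best first, with "conf" (0 to 1); they miss things now and then, are a little off and sometimes report something else, mostly with a low value. They report only what shows in the picture. A call takes as long as a camera call. They do not tell look-alikes from the thing itself.
- models.recognise(camera, thing): "at" ([x, y, z] in m, in world coordinates, good to about 4 mm: the middle of the surface that is visible of it).
- models.mark_of(camera, thing): "at" ([x, y, z] in m, in world coordinates, good to about 4 mm: a listed point, or the origin of a listed thing).
The state is a dict: "t": time; "joint_positions": joint angles; "joint_velocities": joint speeds; "tau": joint torques, N m; "tool_pos": TCP position; "orientation": TCP orientation; "ft_force": force on the tool from outside, world axes, zero at the start; "wrist_torque": the same for the moment, N m; "width": finger opening in m.
Only numpy, scipy, OpenCV 4.12 (cv2) and the standard library are available. Lean on these libraries where they do the work, as an engineer would, in place of code of your own. Each camera call takes 0.05 s, during which the arm holds its last target. There are 200 camera calls.

## Task

Take the sensor case with the orange handle out of the tightly packed green rack: tip it outward by its handle, top towards the robot, until it clears the steel hold-down bar, then draw it out. Stand it upright in the middle of the brown rotary table without dropping it, let go, and leave the blue- and white-handled cases standing in their places in the rack.

Things in the scene. Friction and masses are not known exactly. Their poses are not given: they have to be found in the camera images.
- orange_case_mid (a point): Centre, half-way up, of the case to fetch: dark grey, 75 (x) x 40 (y) x 110 (z) mm, 0.4 kg, upright in the fixed green rack. Its -x points outward (open front of rack, robot's side), z up, y along the row. On top a solid orange handle, 14 (x) x 30 (y) mm, 39 mm high, centred 25 mm towards -x from the case's centre, its top 94 mm above this point; grip it from above across the 14 mm.
- plate_centre (a point): Centre of the top of the fixed rotary table's round brown iron faceplate: 160 mm diameter, level, 50 mm above the bench, four dark slots, bright centre disc; z up. Left or right of the rack. A black handwheel on its +x side reaches 107 mm out and 36 mm above the bench.
- blue_case_mid (a point): Centre of the blue-handled case, same shape and axes as the orange one; stays in the rack. The three stand in any order, 42 mm apart, 2 mm gaps, on the rack's 8 mm floor. Above their rear 20 mm, 16 mm over their tops, runs a 10 mm thick steel hold-down bar (front edge 42 mm behind the handles' centres) that blocks lifting straight up.
- white_case_mid (a point): Centre of the white-handled case, same shape and axes; stays in the rack. The rack's front lip, 25 mm high over its floor and 6 mm thick, is 10 mm in front of the cases. Tipping a case 0.35 rad on its lower front edge, top outward, clears the bar; it then draws out along its own leaning z, free of lip and bar after 150 mm.
There are look-alikes about, which are no part of the job. What is shaped like the part that bears orange_case_mid but purple is not meant.

How it is judged:
On the way:
1. the orange-handled case is tipped outward (over 0.12 rad) with its foot still in the rack (angle between orange_case_mid's own z axis and vertical above 0.12 rad and height (world z) of orange_case_mid below 0.095 m and distance of orange_case_mid from where it was at the start of the episode below 0.06 m), for 0.1 s.
At the end, for the whole second after the job is handed in: The orange-handled case stands upright (within 0.17 rad) and at rest on the rotary table's faceplate, its centre within 25 mm of the faceplate's centre; the blue- and white-handled cases stand upright (within 0.17 rad) within 20 mm of where they were (horizontal distance between orange_case_mid and plate_centre below 0.025 m and z of orange_case_mid in the frame of plate_centre between 0.048 and 0.062 m and angle between each of orange_case_mid, blue_case_mid, white_case_mid's own z axis and vertical below 0.17 rad and linear speed of orange_case below 0.02 m/s and distance of each of blue_case_mid, white_case_mid from where it was at the start of the episode below 0.02 m); the robot touches nothing.
It fails at once if the orange-handled case is let go while more than 25 mm above the faceplate (height (world z) of orange_case_mid above 0.13 m and contact force between the fingers and orange_case below 0.05 N).
It fails at once if the blue-handled case is pulled out of its place or tipped over (distance of blue_case_mid from where it was at the start of the episode above 0.04 m or angle between blue_case_mid's own z axis and vertical above 0.4 rad).
It fails at once if the white-handled case is pulled out of its place or tipped over (distance of white_case_mid from where it was at the start of the episode above 0.04 m or angle between white_case_mid's own z axis and vertical above 0.4 rad).
It also fails if it takes over 43 s, if anything falls off the work surface, if the arm or the gripper's body presses on something with over 40 N, if the wrist force passes 120 N, or if a joint passes its speed limit or range.

## Working session

There is one attempt and no reset: what is moved stays moved. The work goes in short steps, Python scripts to look and compute and a tool call to move; the robot and the scene stay as the last step left them, time stands still between calls to the robot, and variables do not carry over. Pictures are saved under pics/ and viewed, about 8 in all and at most 12, crops included, and the job is handed in when it is done.

Besides the shell and the picture viewer there is one more tool, called after "Request:" as name([rows], argument=value, ...), one row to a line, values as JSON. jog_arm: Moves the arm, as the interface text tells. Its arguments: {"type":"object","properties":{"plan":{"type":"array"},"gripper":{"type":"number"},"squeeze":{"type":"number"}},"required":["plan"]}

```bash
mkdir -p pics; cat > h.py <<'E'
from bench import env, eyes, models
import numpy as np, cv2
from scipy.spatial.transform import Rotation as Rn
def snap(c,f):
    im=eyes.grab_frame(c); cv2.imwrite('pics/'+f,im[:,:,::-1]); return im
def proj(c,X):
    i=eyes.camera_info(c); p=i['camera_matrix']@(np.array(i['R'])@np.array(X)+i['t']); return p[:2]/p[2]
def hit(c,px,z):
    i=eyes.camera_info(c); R=np.array(i['R']); d=R.T@np.linalg.inv(i['camera_matrix'])@[px[0],px[1],1]; o=-R.T@i['t']; return o+d*(z-o[2])/d[2]
E
python3 - <<'E'
from h import *
np.set_printoptions(precision=4,suppress=True)
a=snap('scene','s1.png'); b=snap('top','t1.png')
for c in('scene','top'):
    print(c, -np.array(eyes.camera_info(c)['R']).T@eyes.camera_info(c)['t'])
    for n in ('orange_case_mid','blue_case_mid','white_case_mid','plate_centre'):
        for r in models.mark_of(c,n)[:4]: print(n,r['conf'],np.round(r['at'],4),proj(c,r['at']).round())
s=env.sense();print(s['t'],s['tool_pos'],Rn.from_rotvec(s['orientation']).as_matrix(),s['width'])
cv2.imwrite('pics/st.png',np.hstack([a,b])[:,:,::-1])
E
```

```text
scene [ 0.9286 -0.4344  0.6892]
orange_case_mid 0.57 [ 0.5021 -0.359   0.0482] [158. 290.]
plate_centre 0.62 [0.5517 0.1239 0.0526] [348. 172.]
top [ 0.3921 -0.0534  1.0446]
blue_case_mid 0.88 [ 0.5417 -0.155   0.066 ] [330. 215.]
white_case_mid 0.91 [ 0.5358 -0.1993  0.0611] [351. 218.]
plate_centre 0.74 [0.5547 0.13   0.0518] [200. 209.]
0.5 [ 0.2029 -0.4842  0.2312] [[-0.      0.3865 -0.9223]
 [ 0.0002 -0.9223 -0.3865]
 [-1.     -0.0002 -0.    ]] 0.0856625864778872
```

View pics/s1.png

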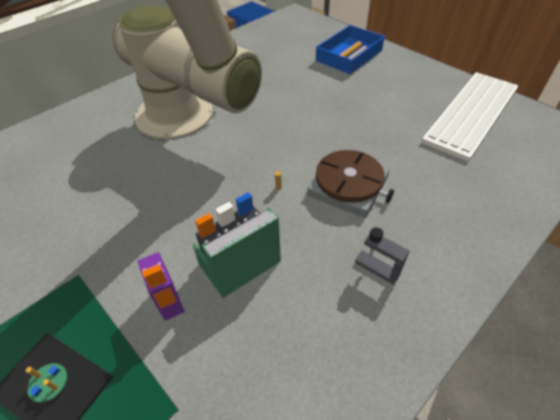

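View pics/t1.png

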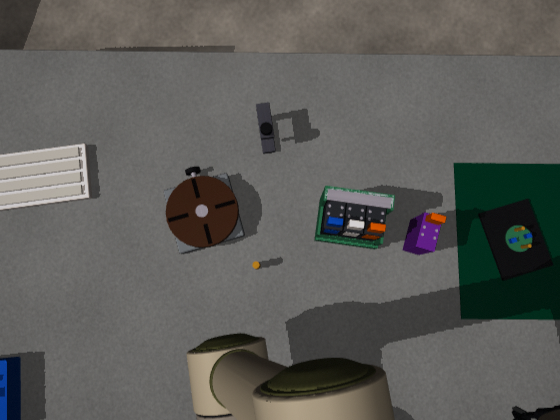

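The rack (top image) holds blue at (335,222), white at (355,228) and orange at (374,231). Orange candidates are the rack's orange handle at (374,231), the purple case with its orange end at (437,217), the small orange peg at (256,265), and the bits on the green mat at (519,238). The one in the rack is the target; I'll check it in a crop.

```bash
python3 - <<'E'
from h import *
np.set_printoptions(precision=4,suppress=True)
b=cv2.imread('pics/t1.png'); cr=cv2.resize(b[170:265,150:460],None,fx=2.5,fy=2.5,interpolation=cv2.INTER_CUBIC); cv2.imwrite('pics/c1.png',cr)
h=cv2.cvtColor(b,cv2.COLOR_BGR2HSV)
def blob(m,box):
    x0,y0,x1,y1=box; k=np.zeros(m.shape,np.uint8);k[y0:y1,x0:x1]=m[y0:y1,x0:x1]
    n,l,s,c=cv2.connectedComponentsWithStats(k.astype(np.uint8)); i=1+s[1:,4].argmax(); return c[i],s[i],cv2.minAreaRect(np.argwhere(l==i)[:,::-1].astype(np.float32))
box=(315,205,392,250)
H,S,V=h[...,0],h[...,1],h[...,2]
for n,m in dict(orange=(H<18)&(S>150)&(V>90),blue=(H>100)&(H<130)&(S>150)&(V>70),white=(S<40)&(V>150)).items():
    c,s,r=blob(m,box); print(n,c,s,r,hit('top',c,.150))
k=((H<18)&(S>70)&(V>30)); c,s,r=blob(k,(155,165,250,255)); print('plate',c,s,r,hit('top',c,.05),hit('top',r[0],.05))
c,s,r=blob((S<60)&(V>120),(190,200,213,222)); print('disc',c,s,hit('top',c,.05))
E
```

```text
orange [376.7872 227.0638] [367 222  19  10 141] ((376.3399658203125, 227.1199951171875), (17.677669525146484, 8.9095458984375), 8.130102157592773) [ 0.5051 -0.2376  0.15  ]
blue [334.3333 221.1522] [326 216  17  11 138] ((334.24755859375, 221.02476501464844), (16.020099639892578, 9.154341697692871), 5.710593223571777) [ 0.5161 -0.1538  0.15  ]
white [356.0619 223.7629] [349 220  15   8  97] ((356.1799621582031, 223.73997497558594), (14.424979209899902, 6.505383014678955), 8.13010311126709) [ 0.5113 -0.1967  0.15  ]
plate [201.5308 211.1339] [ 166  176   72   72 3576] ((201.50001525878906, 211.0), (70.00357055664062, 71.41778564453125), 45.0) [0.5494 0.1273 0.05  ] [0.5497 0.1274 0.05  ]
disc [201.3621 210.5   ] [196 205  12  12 116] [0.5509 0.1277 0.05  ]
```

View pics/c1.png

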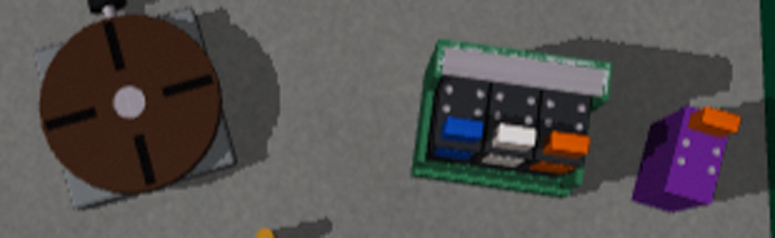

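The crop confirms it: the target is the dark case with the orange handle, rightmost in the rack. The purple one is outside. Turning only about the vertical, I'll grip across the handle's x and let the case tilt between the pads.

Request:
jog_arm([
  {"delta_pos": [-0.004, 0, 0], "turn": -0.149},
  {"delta_pos": [-0.004, 0, 0], "turn": -0.149},
  {"delta_pos": [-0.004, 0, 0], "turn": -0.149},
  {"delta_pos": [-0.004, 0, 0], "turn": -0.149},
  {"delta_pos": [-0.004, 0, 0], "turn": -0.149},
  {"delta_pos": [-0.004, 0, 0], "turn": -0.149},
  {"delta_pos": [-0.004, 0, 0], "turn": -0.149},
], gripper=0.55, squeeze=20)

```text
t: 1.2
tool_pos: [0.2029, -0.4842, 0.2595]
orientation: [1.301, 1.148, -1.301]
ft_force: [-0.1, 0.2, 0.3]
width: 0.0383
```

Request:
jog_arm([
  {"delta_pos": [0, 0.0223, -0.0236], "turn": 0},
  {"delta_pos": [0, 0.0223, -0.0236], "turn": 0},
  {"delta_pos": [0, 0.0223, -0.0236], "turn": 0},
  {"delta_pos": [0, 0.0223, -0.0236], "turn": 0},
  {"delta_pos": [0, 0.0223, -0.0236], "turn": 0},
  {"delta_pos": [0, 0.0223, -0.0236], "turn": 0},
  {"delta_pos": [0, 0.0223, -0.0236], "turn": 0},
  {"delta_pos": [0, 0.0223, -0.0236], "turn": 0},
  {"delta_pos": [0, 0.0223, -0.0236], "turn": 0},
  {"delta_pos": [0, 0.0223, -0.0236], "turn": 0},
  {"delta_pos": [0, 0.0223, -0.0236], "turn": 0},
  {"delta_pos": [0, 0, 0], "turn": 0},
])

```text
t: 2.4
tool_pos: [0.482, -0.2566, 0.2591]
orientation: [1.303, 1.146, -1.302]
ft_force: [-0.7, 0.2, 0.5]
width: 0.0384
```

```bash
python3 - <<'E'
from h import *
np.set_printoptions(precision=4,suppress=True)
s=env.sense();print(s['t'],s['tool_pos'],Rn.from_rotvec(s['orientation']).as_matrix(),s['width'],s['joint_positions'])
snap('wrist','w1.png');print(proj('wrist',[.505,-.2376,.157]))
for n in ('orange_case_mid','white_case_mid','blue_case_mid'):
    for r in models.mark_of('wrist',n)[:3]: print(n,r['conf'],np.array(r['at']),proj('wrist',r['at']).round())
for c,px in [('wrist',0)]: print(-np.array(eyes.camera_info(c)['R']).T@eyes.camera_info(c)['t'])
E
```

```text
2.4 [ 0.482  -0.2566  0.2591] [[ 0.0005  0.9919 -0.127 ]
 [ 0.0006 -0.127  -0.9919]
 [-1.      0.0004 -0.0006]] 0.038385708175856986 [-0.7042  0.3413  1.3859  0.0008  1.4144 -0.577 ]
[313.4296 179.992 ]
orange_case_mid 0.8 [ 0.5019 -0.3549  0.0578] [315. 271.]
[ 0.489  -0.1888  0.4016]
```

View pics/w1.png

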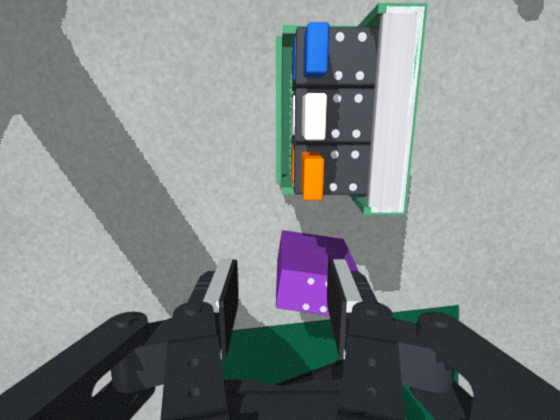

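The wrist view shows blue (317,48), white (315,117) and orange (313,176) in the rack. The purple case lies outside at (315,270). I'll measure the handle tops here.

```bash
python3 - <<'E'
from h import *
np.set_printoptions(precision=4,suppress=True)
b=cv2.imread('pics/w1.png');h=cv2.cvtColor(b,cv2.COLOR_BGR2HSV);H,S,V=h[...,0],h[...,1],h[...,2]
P={}
for n,m,bx in [('orange',(H<18)&(S>170)&(V>225),(300,148,327,204)),('blue',(H>100)&(H<130)&(S>150)&(V>120),(300,15,335,85)),('white',(S<40)&(V>200),(298,85,330,143))]:
    x0,y0,x1,y1=bx;k=np.zeros(m.shape,np.uint8);k[y0:y1,x0:x1]=m[y0:y1,x0:x1]
    _,l,s,c=cv2.connectedComponentsWithStats(k);i=1+s[1:,4].argmax();t=s[i]
    A=hit('wrist',t[:2],.157);B=hit('wrist',t[:2]+t[2:4],.157);P[n]=hit('wrist',c[i],.157);print(n,c[i],t[:4],P[n],'size',np.abs(A-B))
d=P['blue']-P['orange'];print(d,np.linalg.norm(d),np.arctan2(-d[0],d[1]))
s=env.sense();R=Rn.from_rotvec(s['orientation']).as_matrix();
t=P['orange'].copy();t[2]=.133;print('tool delta',R.T@(t-s['tool_pos']))
E
```

```text
orange [313.7833 181.7635] [304 158  20  42] [ 0.5039 -0.2406  0.157 ] size [0.0105 0.031  0.    ]
blue [315.9768  47.4888] [303  22  26  52] [ 0.5143 -0.156   0.157 ] size [0.013  0.0319 0.    ]
white [314.804  115.4382] [304  93  23  46] [ 0.5093 -0.1967  0.157 ] size [0.0119 0.031  0.    ]
[ 0.0105  0.0846 -0.    ] 0.08525896797268272 -0.12327767404565118
tool delta [ 0.1263  0.0217 -0.0218]
```

Request:
jog_arm([
  {"delta_pos": [0, 0.011, -0.012], "turn": 0},
  {"delta_pos": [0, 0.011, -0.012], "turn": 0},
  {"delta_pos": [0.03, 0, 0], "turn": 0},
  {"delta_pos": [0.03, 0, 0], "turn": 0},
  {"delta_pos": [0.02, 0, 0], "turn": 0},
  {"delta_pos": [0.016, 0, 0], "turn": 0},
  {"delta_pos": [0.01, 0, 0], "turn": 0},
  {"delta_pos": [0.01, 0, 0], "turn": 0},
  {"delta_pos": [0.01, 0, 0], "turn": 0},
  {"delta_pos": [0, 0, 0], "turn": 0},
])

```text
t: 3.6
tool_pos: [0.5047, -0.2376, 0.1322]
orientation: [1.305, 1.146, -1.306]
ft_force: [0.2, -0.1, -0.2]
width: 0.0383
```

```bash
python3 - <<'E'
from h import *
s=env.sense();print(s['t'],s['tool_pos'],s['ft_force'])
a=snap('wrist','w2.png');b=snap('scene','s2.png')
c=cv2.resize(b[150:310,120:320],(525,420),interpolation=cv2.INTER_CUBIC)
o=np.hstack([a[:,120:],c]);cv2.imwrite('pics/m2.png',cv2.resize(o,(800,int(420*800/o.shape[1])))[:,:,::-1])
E
```

```text
3.6 [ 0.50466232 -0.23761673  0.13221604] [ 0.17296239 -0.05533459 -0.21462412]
```

View pics/m2.png

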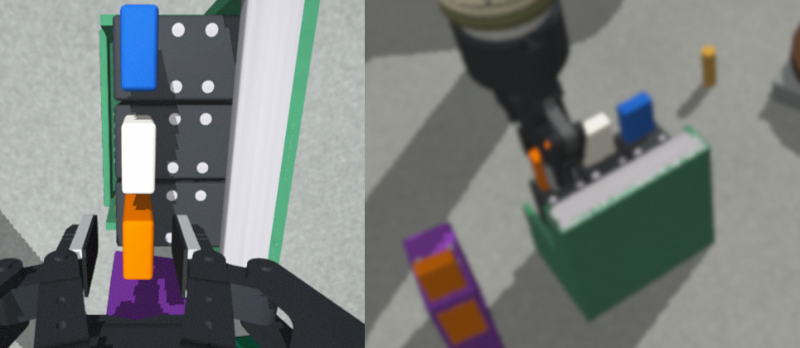

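The handle (137,245) is centred between the pads, clear of the bar. Closing now.

Request:
jog_arm([
  {"delta_pos": [0, 0, 0], "turn": 0},
  {"delta_pos": [0, 0, 0], "turn": 0},
  {"delta_pos": [0, 0, 0], "turn": 0},
  {"delta_pos": [0, 0, 0], "turn": 0},
  {"delta_pos": [0, 0, 0], "turn": 0},
], gripper=1, squeeze=20)

```text
t: 4.2
tool_pos: [0.5052, -0.2382, 0.1339]
orientation: [1.305, 1.143, -1.305]
ft_force: [-0.5, 0.3, 6.0]
width: 0.0139
```

Request:
jog_arm([
  {"delta_pos": [0, -0.005, 0], "turn": 0},
  {"delta_pos": [0, -0.005, 0], "turn": 0},
  {"delta_pos": [0, -0.005, 0], "turn": 0},
  {"delta_pos": [0, -0.005, 0], "turn": 0},
  {"delta_pos": [0, -0.005, 0], "turn": 0},
  {"delta_pos": [0, 0, 0], "turn": 0},
  {"delta_pos": [0, 0, 0], "turn": 0},
])

```text
t: 4.9
tool_pos: [0.4837, -0.2358, 0.135]
orientation: [1.309, 1.132, -1.299]
ft_force: [15.4, -1.2, 1.4]
width: 0.0134
```

```bash
python3 - <<'E'
from h import *
s=env.sense();print(s['t'],s['tool_pos'],s['ft_force'],s['wrist_torque'],s['width'])
a=snap('wrist','w3.png');b=snap('scene','s3.png')
c=cv2.resize(b[150:310,120:320],(525,420),interpolation=cv2.INTER_CUBIC)
o=np.hstack([a[:,120:],c]);cv2.imwrite('pics/m3.png',cv2.resize(o,(800,int(420*800/o.shape[1])))[:,:,::-1])
E
```

```text
4.9 [ 0.48372325 -0.23582016  0.13499848] [15.35581776 -1.16940729  1.37376287] [-0.36954267 -4.1814979   0.0337399 ] 0.013432947328167492
```

View pics/m3.png

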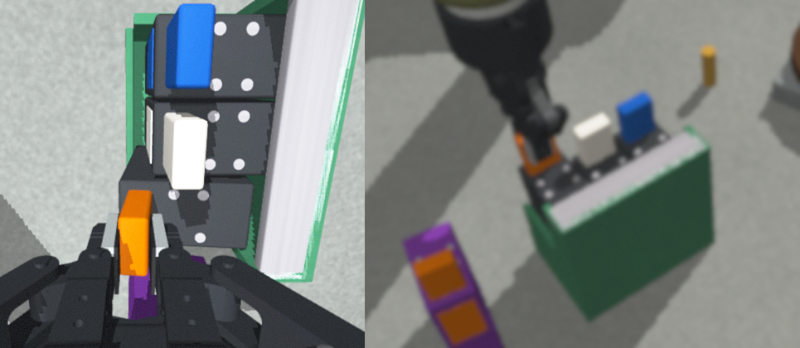

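```bash
cat >> h.py <<'E'
def tilted(pts,th,d,psi=-.125,h0=(.5045,-.2385)):
    """case-frame pts (origin mid) -> world: slid outward d, tipped th about lower front edge"""
    ux=np.array([np.cos(psi),np.sin(psi),0]);uy=np.array([-np.sin(psi),np.cos(psi),0])
    mid=np.array([*h0,.063])+.025*ux
    p=np.asarray(pts)-[-.0375,0,-.055]
    x=p[:,0]*np.cos(th)-p[:,2]*np.sin(th); z=p[:,0]*np.sin(th)+p[:,2]*np.cos(th)
    return mid+(np.outer(x-.0375-d,ux)+np.outer(p[:,1],uy)+np.outer(z-.055,[0,0,1]))
E
python3 - <<'E'
from h import *
np.set_printoptions(precision=1,suppress=True)
pts=[[.0375,.02,.055],[.0375,-.02,.055],[-.018,.015,.094],[-.032,.015,.094]]
print('white ref check',np.array([proj('wrist',q+np.array([.0052,.0417,0])) for q in tilted(pts,0,0)]).ravel())
for th in (0,.05,.1,.15,.2):
    d=.0215-.125*np.sin(th)
    print(th,round(d,4),np.array([proj('wrist',q) for q in tilted(pts,th,d)]).ravel())
a=cv2.imread('pics/w3.png');cv2.imwrite('pics/c3.png',cv2.resize(a[100:350,240:460],(704,800))[:600])
E
```

```text
white ref check [473.  128.1 460.8 216.2 365.6 151.7 323.5 152. ]
0 0.0215 [414.3 220.9 406.6 297.4 300.2 268.1 261.8 268.6]
0.05 0.0153 [418.6 223.3 410.4 301.2 296.9 269.1 258.5 268.7]
0.1 0.009 [422.5 225.6 413.9 304.8 293.5 269.6 255.2 268.4]
0.15 0.0028 [425.7 227.8 416.8 308.2 289.9 269.7 251.9 267.7]
0.2 -0.0033 [428.4 229.8 419.2 311.4 286.1 269.4 248.8 266.5]
```

View pics/c3.png

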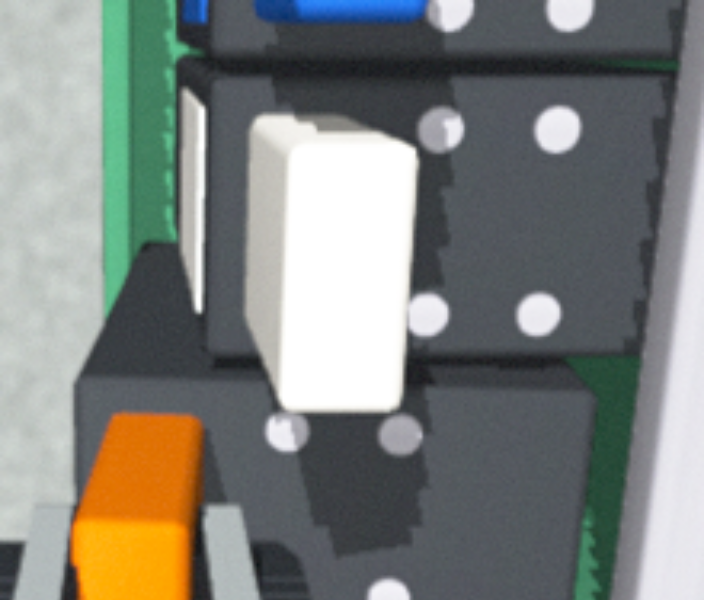

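The picture gives about 0.1 rad of tilt and 9 mm of foot slide (top rear corner at (424,223) full-frame). Tipping continues.

Request:
jog_arm([
  {"delta_pos": [0, -0.004, 0], "turn": 0},
  {"delta_pos": [0, -0.004, 0], "turn": 0},
  {"delta_pos": [0, -0.004, 0], "turn": 0},
  {"delta_pos": [0.0005, -0.004, 0], "turn": 0},
  {"delta_pos": [0.001, -0.004, 0], "turn": 0},
  {"delta_pos": [0.001, -0.004, 0], "turn": 0},
  {"delta_pos": [0.001, -0.004, 0], "turn": 0},
  {"delta_pos": [0, 0, 0], "turn": 0},
  {"delta_pos": [0, 0, 0], "turn": 0},
])

```text
t: 5.9
tool_pos: [0.4595, -0.2335, 0.1332]
orientation: [1.312, 1.121, -1.293]
ft_force: [29.3, -2.8, 1.4]
width: 0.0135
```

```bash
python3 - <<'E'
from h import *
np.set_printoptions(precision=3,suppress=True)
s=env.sense();print(s['t'],s['tool_pos'],s['ft_force'],s['wrist_torque'],s['width'],Rn.from_rotvec(s['orientation']).as_matrix()[:,0])
a=snap('wrist','w4.png');b=snap('scene','s4.png')
pts=[[.0375,.02,.055],[.0375,-.02,.055],[-.018,.015,.094],[-.032,.015,.094]]
for th in (.15,.2,.25,.3,.35,.4):
    d=.047-.125*np.sin(th)
    print(th,round(d,4),np.array([proj('wrist',q) for q in tilted(pts,th,d)]).ravel().round())
c=cv2.resize(b[150:310,120:320],(525,420),interpolation=cv2.INTER_CUBIC)
o=np.hstack([a[:,120:],c]);cv2.imwrite('pics/m4.png',cv2.resize(o,(800,int(420*800/o.shape[1])))[:,:,::-1])
E
```

```text
5.9 [ 0.46  -0.233  0.133] [29.345 -2.765  1.433] [-0.593 -7.895  0.061] 0.013452287808930666 [ 0.022 -0.009 -1.   ]
0.15 0.0283 [424. 227. 415. 308. 287. 270. 249. 269.]
0.2 0.0222 [427. 229. 418. 311. 284. 270. 246. 267.]
0.25 0.0161 [429. 231. 419. 314. 280. 269. 243. 266.]
0.3 0.0101 [430. 233. 421. 317. 276. 268. 240. 264.]
0.35 0.0041 [431. 234. 421. 319. 272. 266. 237. 262.]
0.4 -0.0017 [431. 235. 421. 321. 268. 264. 234. 259.]
```

View pics/m4.png

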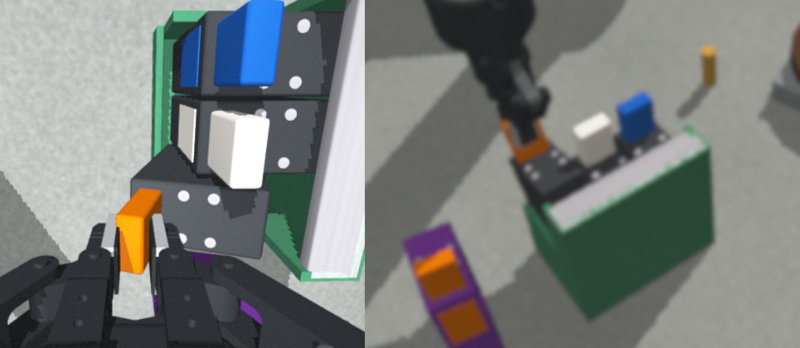

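The tilt is about 0.2 rad, but the parallel pads resist turning (29 N). With the foot still in the rack I'll loosen the jaws to about 25 mm. The inner finger then holds the case tipped and it can lean freely before I re-grip.

Request:
jog_arm([
  {"delta_pos": [0, 0, 0], "turn": 0},
  {"delta_pos": [0, 0, 0], "turn": 0},
  {"delta_pos": [0, 0, 0], "turn": 0},
  {"delta_pos": [0, 0, 0], "turn": 0},
], gripper=0.7)

```text
t: 6.4
tool_pos: [0.4519, -0.2309, 0.1294]
orientation: [1.305, 1.146, -1.306]
ft_force: [1.2, 0.1, 1.0]
width: 0.0256
```

```bash
python3 - <<'E'
from h import *
np.set_printoptions(precision=3,suppress=True)
s=env.sense();print(s['t'],s['tool_pos'],s['ft_force'],s['wrist_torque'],s['width'],Rn.from_rotvec(s['orientation']).as_matrix()[:,0])
a=snap('wrist','w5.png');b=snap('scene','s5.png')
pts=[[.0375,.02,.055],[.0375,-.02,.055],[-.018,.015,.094],[-.032,.015,.094]]
for th in (.1,.2,.3,.35,.4,.45):
    d=.01-.025*np.tan(th)
    print(th,round(d,4),np.array([proj('wrist',q) for q in tilted(pts,th,d)]).ravel().round())
cv2.imwrite('pics/m5.png',cv2.resize(a[150:350,200:480],(800,571))[:,:,::-1])
E
```

```text
6.4 [ 0.452 -0.231  0.129] [1.152 0.078 1.036] [ 0.009 -0.104  0.055] 0.025578546271884686 [-0.001  0.001 -1.   ]
0.1 0.0075 [506. 232. 491. 314. 390. 278. 349. 277.]
0.2 0.0049 [491. 237. 477. 321. 354. 278. 314. 275.]
0.3 0.0023 [473. 241. 460. 327. 318. 276. 280. 271.]
0.35 0.0009 [463. 242. 450. 329. 301. 274. 265. 268.]
0.4 -0.0006 [452. 244. 440. 331. 285. 272. 250. 266.]
0.45 -0.0021 [440. 245. 429. 333. 269. 269. 237. 263.]
```

View pics/m5.png

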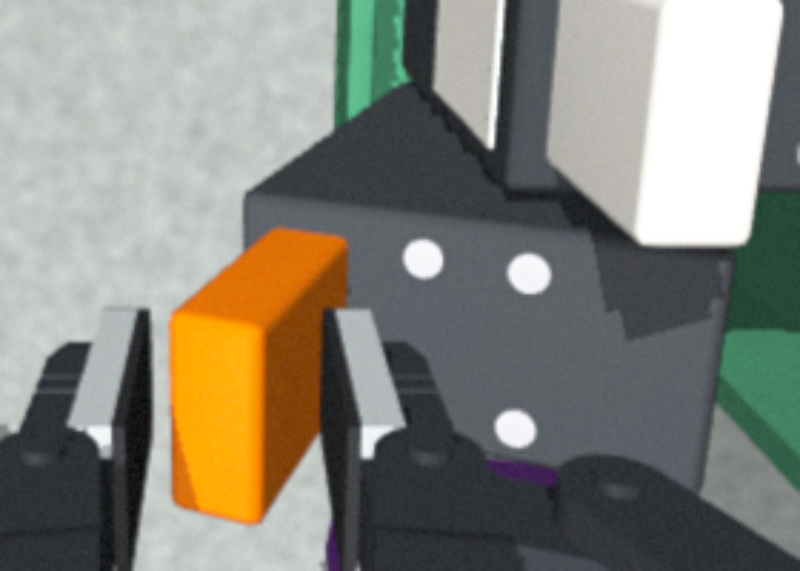

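It now leans at about 0.37 rad on the inner finger (rear corner (457,236)), clear of the bar. Re-gripping.

Request:
jog_arm([
  {"delta_pos": [0, 0, 0], "turn": 0},
  {"delta_pos": [0, 0, 0], "turn": 0},
  {"delta_pos": [0, 0, 0], "turn": 0},
  {"delta_pos": [0, 0, 0], "turn": 0},
], gripper=1, squeeze=25)

```text
t: 6.9
tool_pos: [0.4526, -0.2311, 0.1298]
orientation: [1.305, 1.144, -1.305]
ft_force: [3.4, -1.0, -1.2]
width: 0.0206
```

Request:
jog_arm([
  {"delta_pos": [-0.005, -0.002, 0], "turn": 0},
  {"delta_pos": [-0.005, -0.002, 0], "turn": 0},
  {"delta_pos": [-0.005, -0.002, 0], "turn": 0},
  {"delta_pos": [-0.005, -0.002, 0], "turn": 0},
  {"delta_pos": [0, 0, 0], "turn": 0},
])

```text
t: 7.4
tool_pos: [0.4444, -0.2301, 0.1506]
orientation: [1.305, 1.143, -1.305]
ft_force: [2.3, -0.3, 0.1]
width: 0.0206
```

```bash
python3 - <<'E'
from h import *
s=env.sense();print(s['t'],s['tool_pos'],s['ft_force'],s['wrist_torque'],s['width'])
a=snap('wrist','w6.png');b=snap('scene','s6.png')
c=cv2.resize(b[150:310,120:320],(525,420),interpolation=cv2.INTER_CUBIC)
o=np.hstack([a[:,120:],c]);cv2.imwrite('pics/m6.png',cv2.resize(o,(800,int(420*800/o.shape[1])))[:,:,::-1])
E
```

```text
7.4 [ 0.44439671 -0.23013325  0.15064071] [ 2.31050312 -0.2777014   0.11662815] [-0.0026209  -0.68025069 -0.02624267] 0.020553403523872252
```

View pics/m6.png

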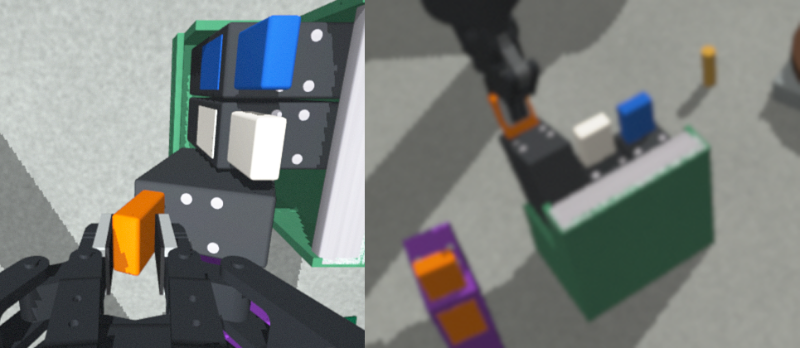

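Scene crop: the case at (545,160) has risen out with the handle, and the neighbours are standing. Drawing continues.

Request:
jog_arm([
  {"delta_pos": [-0.008, -0.003, 0], "turn": 0},
  {"delta_pos": [-0.008, -0.003, 0], "turn": 0},
  {"delta_pos": [-0.008, -0.003, 0], "turn": 0},
  {"delta_pos": [-0.008, -0.003, 0], "turn": 0},
  {"delta_pos": [0, 0, 0], "turn": 0},
], squeeze=35)

```text
t: 8.0
tool_pos: [0.4323, -0.2286, 0.1827]
orientation: [1.305, 1.143, -1.305]
ft_force: [-0.0, 0.7, -3.1]
width: 0.0133
```

Request:
jog_arm([
  {"delta_pos": [-0.009, -0.0035, 0], "turn": 0},
  {"delta_pos": [-0.009, -0.0035, 0], "turn": 0},
  {"delta_pos": [-0.009, -0.0035, 0], "turn": 0},
  {"delta_pos": [0, 0, 0], "turn": 0},
])

```text
t: 8.4
tool_pos: [0.4222, -0.2274, 0.2103]
orientation: [1.305, 1.142, -1.304]
ft_force: [1.1, -0.5, -2.6]
width: 0.0132
```

```bash
python3 - <<'E'
from h import *
s=env.sense();print(s['t'],s['tool_pos'],s['ft_force'],s['wrist_torque'],s['width'])
a=snap('wrist','w7.png');b=snap('scene','s7.png')
c=cv2.resize(b[130:310,100:325],(525,420),interpolation=cv2.INTER_CUBIC)
o=np.hstack([a[:,120:],c]);cv2.imwrite('pics/m7.png',cv2.resize(o,(800,int(420*800/o.shape[1])))[:,:,::-1])
E
```

```text
8.4 [ 0.422219   -0.22740792  0.21030964] [ 1.07438642 -0.46113758 -2.5920964 ] [ 0.02176046  0.08679198 -0.05811102] 0.01320070332634469
```

View pics/m7.png

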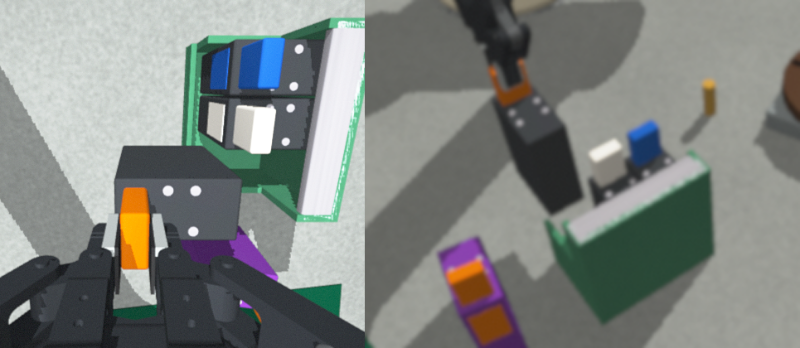

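The case hangs upright in the grip, fully out; blue and white are standing. Lift more and carry over to the plate.

Request:
jog_arm([
  {"delta_pos": [-0.008, 0, 0], "turn": 0},
  {"delta_pos": [-0.014, 0, 0], "turn": 0},
  {"delta_pos": [-0.018, 0, 0], "turn": 0},
  {"delta_pos": [-0.018, 0, 0], "turn": 0},
  {"delta_pos": [-0.015, 0, 0], "turn": 0},
  {"delta_pos": [-0.01, 0, 0], "turn": 0},
  {"delta_pos": [-0.005, 0, 0], "turn": 0},
  {"delta_pos": [0, 0, 0], "turn": 0},
], squeeze=60)

```text
t: 9.3
tool_pos: [0.4222, -0.2271, 0.297]
orientation: [1.305, 1.144, -1.305]
ft_force: [0.5, -0.2, -2.2]
width: 0.0125
```

Request:
jog_arm([
  {"delta_pos": [0, 0.001, -0.01], "turn": 0},
  {"delta_pos": [0, 0.004, -0.02], "turn": 0},
  {"delta_pos": [0, 0.005, -0.03], "turn": 0},
  {"delta_pos": [0, 0.005, -0.035], "turn": 0},
  {"delta_pos": [0, 0.005, -0.035], "turn": 0},
  {"delta_pos": [0, 0.005, -0.035], "turn": 0},
  {"delta_pos": [0, 0.005, -0.035], "turn": 0},
  {"delta_pos": [0, 0.005, -0.035], "turn": 0},
  {"delta_pos": [0, 0.005, -0.03], "turn": 0},
  {"delta_pos": [0, 0.005, -0.025], "turn": 0},
  {"delta_pos": [0, 0.005, -0.02], "turn": 0},
  {"delta_pos": [0, 0.003, -0.01], "turn": 0},
])

```text
t: 10.5
tool_pos: [0.5163, 0.0853, 0.296]
orientation: [1.303, 1.147, -1.305]
ft_force: [-0.0, -0.5, -3.7]
width: 0.0123
```

Request:
jog_arm([
  {"delta_pos": [0, 0.003, -0.018], "turn": 0},
  {"delta_pos": [0, 0.002, -0.018], "turn": 0},
  {"delta_pos": [0, 0, -0.01], "turn": 0},
  {"delta_pos": [0, 0, 0], "turn": 0},
  {"delta_pos": [0, 0, 0], "turn": 0},
])

```text
t: 11.0
tool_pos: [0.5273, 0.1277, 0.2966]
orientation: [1.305, 1.144, -1.306]
ft_force: [0.1, -1.2, -3.5]
width: 0.0125
```

```bash
python3 - <<'E'
from h import *
np.set_printoptions(precision=4,suppress=True)
s=env.sense();R=Rn.from_rotvec(s['orientation']).as_matrix();print(s['t'],s['tool_pos'],s['ft_force'],s['width'])
print(R)
y=R[:2,1]/np.linalg.norm(R[:2,1]);t=np.array([*(np.array([.551,.128])-.025*y),s['tool_pos'][2]]);print('delta',R.T@(t-s['tool_pos']))
a=snap('wrist','w8.png');b=snap('scene','s8.png')
for c in('wrist','scene'):
    for n in('orange_case_mid','plate_centre'):
        for r in models.mark_of(c,n)[:2]: print(c,n,r['conf'],np.array(r['at']))
c=cv2.resize(b[60:260,220:460],(504,420),interpolation=cv2.INTER_CUBIC)
o=np.hstack([a[:,120:],c]);cv2.imwrite('pics/m8.png',cv2.resize(o,(800,int(420*800/o.shape[1])))[:,:,::-1])
E
```

```text
11.0 [0.5273 0.1277 0.2966] [ 0.1124 -1.2163 -3.5361] 0.012451389308404963
[[-0.0005  0.9914 -0.1307]
 [-0.0004 -0.1307 -0.9914]
 [-1.     -0.0004  0.0005]]
delta [-0.     -0.0015 -0.0034]
wrist plate_centre 0.9 [0.552  0.1308 0.0462]
scene orange_case_mid 0.88 [0.5531 0.1276 0.2248]
scene orange_case_mid 0.63 [ 0.5018 -0.3528  0.0525]
scene plate_centre 0.74 [0.5473 0.1225 0.0528]
```

View pics/m8.png

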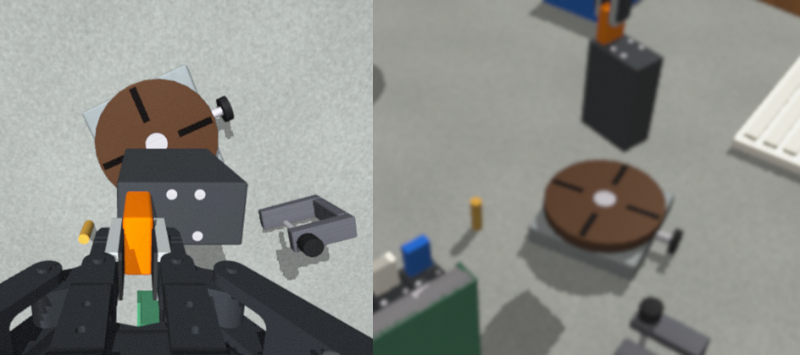

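The case is upright above the plate and fits to within about 4 mm. I'll correct that and lower.

Request:
jog_arm([
  {"delta_pos": [0.008, -0.0015, -0.0034], "turn": 0},
  {"delta_pos": [0.016, 0, 0], "turn": 0},
  {"delta_pos": [0.022, 0, 0], "turn": 0},
  {"delta_pos": [0.022, 0, 0], "turn": 0},
  {"delta_pos": [0.018, 0, 0], "turn": 0},
  {"delta_pos": [0.012, 0, 0], "turn": 0},
  {"delta_pos": [0.008, 0, 0], "turn": 0},
  {"delta_pos": [0.004, 0, 0], "turn": 0},
  {"delta_pos": [0.002, 0, 0], "turn": 0},
  {"delta_pos": [0, 0, 0], "turn": 0},
  {"delta_pos": [0, 0, 0], "turn": 0},
])

```text
t: 12.4
tool_pos: [0.5267, 0.1318, 0.1853]
orientation: [1.306, 1.144, -1.304]
ft_force: [0.1, 0.1, -2.9]
width: 0.0121
```

Request:
jog_arm([
  {"delta_pos": [0.002, 0, 0], "turn": 0},
  {"delta_pos": [0.002, 0, 0], "turn": 0},
  {"delta_pos": [0, 0, 0], "turn": 0},
])

```text
t: 12.7
tool_pos: [0.527, 0.1317, 0.182]
orientation: [1.306, 1.143, -1.303]
ft_force: [-1.3, -1.1, 5.5]
width: 0.0123
```

Request:
jog_arm([
  {"delta_pos": [0.001, 0, 0], "turn": 0},
  {"delta_pos": [0.001, 0, 0], "turn": 0},
  {"delta_pos": [0, 0, 0], "turn": 0},
])

```text
t: 13.0
tool_pos: [0.5276, 0.1316, 0.182]
orientation: [1.307, 1.141, -1.301]
ft_force: [-3.1, -1.5, 19.3]
width: 0.0123
```

```bash
python3 - <<'E'
from h import *
np.set_printoptions(precision=4,suppress=True)
s=env.sense();print(s['t'],s['tool_pos'],s['ft_force'],s['wrist_torque'])
b=snap('scene','s9.png');a=snap('top','t9.png')
for c in('scene','top'):
    for n in('orange_case_mid','plate_centre'):
        for r in models.mark_of(c,n)[:2]: print(c,n,r['conf'],np.array(r['at']))
o=np.hstack([cv2.resize(b[60:260,240:440],(400,400),interpolation=cv2.INTER_CUBIC),cv2.resize(a[130:290,130:290],(400,400),interpolation=cv2.INTER_CUBIC)]);cv2.imwrite('pics/m9.png',o[:,:,::-1])
E
```

```text
13.0 [0.5276 0.1316 0.182 ] [-3.1499 -1.5003 19.2626] [-0.1919  1.1175  0.0058]
scene orange_case_mid 0.79 [0.5543 0.1327 0.1095]
scene orange_case_mid 0.71 [ 0.4992 -0.3561  0.0495]
scene plate_centre 0.66 [0.5489 0.124  0.0527]
top orange_case_mid 0.73 [ 0.5029 -0.3495  0.0571]
top plate_centre 0.61 [0.5516 0.1302 0.0491]
```

The case is on the plate (19 N contact, height as expected). I'll relieve the press, release and rise.

Request:
jog_arm([
  {"delta_pos": [-0.0015, 0, 0], "turn": 0},
  {"delta_pos": [-0.001, 0, 0], "turn": 0},
  {"delta_pos": [0, 0, 0], "turn": 0},
])

```text
t: 13.6
tool_pos: [0.5269, 0.1318, 0.1821]
orientation: [1.306, 1.143, -1.304]
ft_force: [0.6, -0.9, 7.0]
width: 0.012
```

Request:
jog_arm([
  {"delta_pos": [0, 0, 0], "turn": 0},
  {"delta_pos": [0, 0, 0], "turn": 0},
  {"delta_pos": [0, 0, 0], "turn": 0},
  {"delta_pos": [0, 0, 0], "turn": 0},
], gripper=0.5, squeeze=20)

```text
t: 14.0
tool_pos: [0.5264, 0.1318, 0.1811]
orientation: [1.305, 1.145, -1.305]
ft_force: [-0.1, 0.5, 0.4]
width: 0.0427
```

Request:
jog_arm([
  {"delta_pos": [-0.01, 0, 0], "turn": 0},
  {"delta_pos": [-0.02, 0, 0], "turn": 0},
  {"delta_pos": [-0.03, 0, 0], "turn": 0},
  {"delta_pos": [-0.03, 0, 0], "turn": 0},
  {"delta_pos": [-0.02, 0, 0], "turn": 0},
  {"delta_pos": [0, 0, 0], "turn": 0},
  {"delta_pos": [0, 0, 0], "turn": 0},
])

```text
t: 14.7
tool_pos: [0.5263, 0.1318, 0.2912]
orientation: [1.305, 1.144, -1.305]
ft_force: [0.1, 0.2, -0.5]
width: 0.0426
```

```bash
python3 - <<'E'
from h import *
np.set_printoptions(precision=4,suppress=True)
s=env.sense();print(s['t'],s['tool_pos'],s['ft_force'],s['width'])
for c in('scene','top','wrist'):
    im=snap(c,c+'10.png')
    for n in('orange_case_mid','white_case_mid','blue_case_mid','plate_centre'):
        for r in models.mark_of(c,n)[:2]: print(c,n,r['conf'],np.array(r['at']))
    if c!='top':
        h=cv2.cvtColor(im,cv2.COLOR_RGB2HSV);m=((h[...,0]<16)&(h[...,1]>180)&(h[...,2]>140)).astype(np.uint8)
        _,_,st,ce=cv2.connectedComponentsWithStats(m)
        for i in np.argsort(-st[1:,4])[:3]+1: print(c,'orange blob',st[i],hit(c,ce[i],.199))
E
```

```text
14.7 [0.5263 0.1318 0.2912] [ 0.1187  0.1995 -0.5062] 0.042572087821713366
scene orange_case_mid 0.87 [ 0.5011 -0.3586  0.0518]
scene orange_case_mid 0.84 [0.5518 0.1293 0.1062]
scene white_case_mid 0.52 [0.554  0.1348 0.1072]
scene plate_centre 0.83 [0.5501 0.1231 0.0531]
scene orange blob [143 266  17  11  97] [ 0.5672 -0.3662  0.199 ]
scene orange blob [344 111  12   8  48] [0.532  0.1295 0.199 ]
top orange_case_mid 0.63 [ 0.5039 -0.3505  0.0565]
top orange_case_mid 0.57 [0.5546 0.1304 0.1049]
top white_case_mid 0.96 [ 0.5364 -0.1994  0.0623]
top blue_case_mid 0.98 [ 0.5418 -0.1527  0.0641]
top plate_centre 0.9 [0.5536 0.1299 0.0499]
wrist orange blob [274 182  21  53 340] [0.5298 0.1431 0.199 ]
wrist orange blob [268 184   1   3   3] [0.5198 0.1545 0.199 ]
wrist orange blob [268 181   1   1   1] [0.5202 0.1572 0.199 ]
```

```bash
python3 -c "
from bench import env
print(env.sense()['t']);print(env.sign_off())"
```

```text
15.45
the job is handed in; nothing more can be done
None
```

The orange-handled case is standing upright in the middle of the rotary table. I let it go, raised the arm clear and handed the job in at about 15.5 s of the 43 s allowed. No verdict is reported.

**How it went:**
- I gripped the handle across its 14 mm and started tipping. The parallel pads resisted, with the force rising to about 29 N at roughly 0.2 rad.
- With the foot still in the rack, I loosened the jaws to 25 mm so the case could lean on the inner finger at about 0.37 rad. I then re-gripped and drew it out along its lean.
- It righted itself in the grip once it cleared the lip. I carried it over the plate and lowered it to contact before releasing.

**Last checks:**
- **Orange case:** its centre measured about (0.553, 0.130, 0.105), against a plate centre of (0.551, 0.128, 0.050). That is about 3 mm off centre, at the height expected for standing upright.
- **Blue and white cases:** both were still in the rack, within about 3 mm of their first measured positions.
- **Gripper:** it was empty and clear, reading about 0 N.

**What disagreed or was not checked:**
- I had used up the picture views, so the final state was checked by the networks and colour blobs only. Uprightness is inferred from height and position.
- The networks also reported the purple look-alike as the orange case, and once in the scene camera called the placed case white. I ignored both because their positions did not fit.
- A rough colour fix from the wrist camera put the handle about 12 mm further in y. I discounted it because the scene and top networks and the tool pose agreed with each other.

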